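# Blank a fuel unit's ports and set its stop screw

### The job

Get this fuel metering unit ready for its locknut: so that no dirt falls in, first blank the open ports in flow order, the large plug fully home in the large inlet port (one punch dot), then the small plug fully home in the small outlet port (two punch dots). Then turn the knurled thumbscrew clockwise until it seats, back it off a quarter turn, and finish there still gripping its head, because the locknut will be tightened while you hold it. Leave the spanner, the bearing carrier and the spray bottle where they are.

Things in the scene. Friction and masses are not known exactly. Their poses are not given: they have to be found in the camera images.
- large_plug_head (a point): Large off-white nylon blanking plug, loose, standing on its stub in the tray: round knurled head 40 mm in diameter, 26 mm tall, on a stub 22 mm in diameter, 14 mm long with a 2 mm chamfer; about 45 g. This point is the head's centre, on the axis, 13 mm above the shoulder and 27 mm above the stub's foot; z along the axis, out of the head.
- small_plug_head (a point): Small off-white nylon blanking plug, same shape, standing in the tray beside the large one (either way round): head 30 mm in diameter and 26 mm tall, stub 16 mm in diameter and 14 mm long with a 2 mm chamfer. This point is the centre of the head, on the axis, 13 mm above the shoulder and 27 mm above the foot; about 25 g.
- tray: Shallow dark steel kit tray, fixed, 140 x 200 mm, rim 12 mm high, floor 3 mm thick, holding the two plugs. Origin: centre of its underside, on the bench; x along the 140 mm side, y along the 200 mm side. The tray and the unit may stand either way round, left or right.
- unit: Fuel metering unit: grey-painted casting 140 x 146 mm on a 170 x 170 mm steel plate fixed to the bench; flat top deck 67 mm above the bench. On the deck: thumbscrew at x = -46 mm, y = 0; inlet port at x = 36, y = 45 mm; outlet port at x = 36, y = -45 mm. Origin: centre of the plate's underside, z up. Yaw within 0.55 rad of zero.
- inlet_port (a point): Inlet port, marked by one punch dot on the deck: a vertical blind hole 24 mm in diameter in a round boss 34 mm in diameter that stands 18 mm above the deck. This point is the centre of its mouth, level with the boss's flat top face, 85 mm above the bench. With the large plug fully home its shoulder rests on this face, the head's centre 13 mm above this point.
- outlet_port (a point): Outlet port, marked by two punch dots: a vertical blind hole 18 mm in diameter in a round boss 26 mm in diameter, 18 mm above the deck. This point is the centre of its mouth, level with the boss's top face, 85 mm above the bench. With the small plug fully home the head's centre is 13 mm above this point.
- thumbscrew: Steel thumbscrew on the unit: upright knurled round head, 28 mm diameter, 20 mm tall, dark slot across its top along the body's x; slack locknut under it. Origin: on the vertical screw axis, half-way up the head, 128 mm above the bench. The bush below is 21 mm in diameter, top 18 mm under the head. Right-hand thread, 1.75 mm/turn; friction 0.05 N m, stays where left, stops hard when seated.
- adjuster (a joint): Turn of the thumbscrew in rad: 0 when seated, negative when backed out (it starts between half a radian and half a turn out), growing as it is turned clockwise seen from above; a quarter turn backed off is -1.57.
- spanner: Bystander: steel spanner 170 mm long lying on the bench between the robot and the work. Origin: centre of its underside.
- bearing_carrier: Bystander: dark steel flanged ring, 80 mm flange, 42 mm tall, on the far side of the bench. Origin: centre of its underside.
- spray_bottle: Bystander: white spray bottle 68 mm in diameter, about 200 mm tall, off to the left. Origin: centre of its underside.
Not all that is in view belongs to the job. Leave any brown look-alike of the part that bears large_plug_head alone. What is shaped like the part that bears small_plug_head but black is not meant.

How it is judged:
On the way, in this order (a step that is already met when the one before it is completed fails the run):
1. the large plug is fully home in the inlet port (horizontal distance between large_plug_head and inlet_port below 0.003 m and z of large_plug_head in the frame of inlet_port below 0.0155 m and angle between large_plug_head's own z axis and vertical below 0.08 rad), for 0.2 s.
2. the small plug is fully home in the outlet port (horizontal distance between small_plug_head and outlet_port below 0.003 m and z of small_plug_head in the frame of outlet_port below 0.0155 m and angle between small_plug_head's own z axis and vertical below 0.08 rad), for 0.2 s.
3. the thumbscrew is seated (value of joint adjuster above -0.06 rad), for 0.1 s.
4. the thumbscrew is backed off a quarter turn (value of joint adjuster between -1.92 and -1.22 rad), for 0.2 s.
At the end, for the whole second after the job is handed in: The fingers grip the thumbscrew's head (more than 2 N), which stands a quarter turn (90 degrees, give or take 20) back from its seat; the large plug is home in the inlet port and the small plug in the outlet port, each within 2.5 mm of fully down, within 3 mm of centre and upright within 0.08 rad (all of step 1 and all of step 2 and all of step 4 and contact force between the fingers and thumbscrew above 2 N); the arm keeps its last pose, push and grip.
It fails at once if a bystander (spanner, bearing carrier, spray bottle) is moved by more than 30 mm (distance of any of spanner, bearing_carrier, spray_bottle from where it was at the start of the episode above 0.03 m).
It also fails if it takes over 69 s, if anything falls off the work surface, if the arm or the gripper's body presses on something with over 40 N, if the wrist force passes 120 N, or if a joint passes its speed limit or range.

### The arm

A 6-joint arm with a two-finger parallel gripper is mounted at the origin on the work surface. World frame = base frame: x ahead of the robot, y to its left, z up, the work surface at z = 0. Lengths are in m, angles in rad, forces in N, time in s.
With the tool pointing down it reaches from about 0.25 to 0.775 m from the base axis. Payload 4 kg.
Tool frame: the origin (TCP) lies on the centre line of the jaws, within the pads' length; the fingertips stand 8 mm ahead of it and the grasp point (between the pads) lies 11 mm behind it; z points along the fingers, y is the direction in which the jaws open and shut (so a half turn about z gives the same grasp; the last joint's range is limited). The gripper opens to 94 mm and grips with 3 to 60 N. Pads are 16 mm wide; open, the fingers measure 119 mm over their backs; the gripper's body (75 mm by 177 mm) begins 78 mm behind the grasp point.
Start: joints at [1.239, 0.087, 1.371, -0, 1.684, -0.103], TCP at [0.125, 0.536, 0.184] pointing down, gripper open.
Joint ranges: [-3.1, 3.1], [-0.76, 2.03], [0.27, 2.55], [-1.08, 4.22], [0.17, 2.65], [-2.57, 2.57]. Speed limits (rad/s): [2.79, 2.79, 3.14, 3.14, 3.14, 3.14].

### API

Orientations are given as [roll, pitch, yaw] about the fixed x, y, z axes, in that order (R = Rz(yaw) Ry(pitch) Rx(roll)).
In Python, from bench import * gives the robot as it stands.
- The arm moves only by the tool step_arm, never from a script. Its argument "steps" is a list of rows, each an object of numbers: "jaw": the opening, from 0 (shut) to 1 (fully open); "tx", "ty", "tz": the shift along the tool's x, y, z in m; "ax", "ay", "az": the turn, a rotation vector about the tool's x, y, z in rad. In form: [{"jaw": .., "tx": .., "ty": .., "tz": .., "ax": .., "ay": .., "az": ..}, ...]. A call has 1 to 8 rows; each row is the pose to reach, as a shift and turn from the pose measured when the call began, along the tool's axes at that moment; what a row does not reach only later rows make up. A row lasts 1/10 s, in which the tool goes at most 50 mm and 8.59 degrees, less where a joint would pass 70% of its speed; a pose out of reach is approached as far as the arm can. A call with a gripper value outside its range is refused whole. The fingers move at their own pace and stop on an object; the grip force is fixed at half the most. Time passes only in rows, so rows that repeat a pose let the fingers close. It gives the time, the measured TCP pose, the force and the opening at its end, in the units of the state.
- get_obs(): the state, without advancing time (a new reading comes with each control period).
- snapshot(name): name is "scene" or "top" or "wrist"; returns (picture, depth): 480x640x3 uint8, red, green, blue; 480x640 float32, m along the optical axis (not along the pixel's ray), 0 where there is no reading.
- camera_model(name): a dict with "intrinsics" (3x3 intrinsics, pixels), "k1" (the pictures are not rectified: a ray, as slopes to the right and down, at radius r is drawn at 1 + k1 r^2 times it, then the intrinsics apply), "origin" and "orientation" of the camera in the world. Camera axes: x right, y down, z forward; pixel columns grow to the right and rows downward; lengths in m; the calibration is good to about 2 mm. A picture is of the moment at which its call begins: read the wrist's pose just before it. camera_model takes no time and is no camera call; for the wrist camera it gives the pose at the moment of the call.
- close_job(): hands the job in, once; it reports no verdict.
Trained networks look in the newest picture that a camera, given by its name, has taken for a name from the list of things; names that differ only in an ending like _2 or _b are one class to them, and where a whole thing is asked for, a point or a joint stands for the part that bears it (a point fixed in the world has none). Each returns a list of dicts, best first, with "confidence" (0 to 1); they miss things now and then, are a little off and sometimes report something else, mostly with a low value. They report only what shows in the picture. A call takes as long as a camera call. They do not tell look-alikes from the thing itself.
- silhouettes(camera, query): "pixels" (480x640 bool, what is visible of it) and "rect" ([left, top, right, bottom] in pixels, round what is visible of it).
The state is a dict: "time": time; "joint_positions": joint angles; "qvel": joint speeds; "joint_torque": joint torques, N m; "tool_pos": TCP position; "ee_rot": TCP orientation; "wrist_force": force on the tool from outside, world axes, zero at the start; "wrist_torque": the same for the moment, N m; "width": finger opening in m.
Only numpy, scipy, OpenCV 4.12 (cv2) and the standard library are available. Lean on these libraries where they do the work, as an engineer would, in place of code of your own. Each camera call takes 0.05 s, during which the arm holds its last target. There are 200 camera calls.

## Working session

There is one attempt and no reset: what is moved stays moved. The work goes in short steps, Python scripts to look and compute and a tool call to move; the robot and the scene stay as the last step left them, time stands still between calls to the robot, and variables do not carry over. Pictures are saved under pics/ and viewed, about 8 in all and at most 12, crops included, and the job is handed in when it is done.

Besides the shell and the picture viewer there is one more tool, called after "Emit:" as name(argument=value, ...) on one line, values as JSON. step_arm: Moves the arm, as the interface text tells. Its arguments: {"type":"object","properties":{"steps":{"type":"array"}},"required":["steps"]}

```bash
ls; mkdir -p pics; cat > h.py <<'E'
from bench import *
import numpy as np, cv2
from scipy.spatial.transform import Rotation as R
def camR(c):
    o=np.array(c["orientation"],float)
    return o if o.shape==(3,3) else R.from_euler('xyz',o).as_matrix()
def rays(c,uv):
    K=np.array(c["intrinsics"]);uv=np.atleast_2d(np.array(uv,float))
    d=(uv-[K[0,2],K[1,2]])/[K[0,0],K[1,1]]
    s=d.copy()
    for _ in range(20): s=d/(1+c["k1"]*(s**2).sum(1,keepdims=True))
    return np.c_[s,np.ones(len(s))]
def to_world(c,uv,depth):
    return rays(c,uv)*np.atleast_1d(depth)[:,None]@camR(c).T+np.array(c["origin"])
def on_plane(c,uv,z):
    d=rays(c,uv)@camR(c).T;o=np.array(c["origin"])
    return o+d*((z-o[2])/d[:,2])[:,None]
def project(c,P):
    q=(np.atleast_2d(P)-np.array(c["origin"]))@camR(c);s=q[:,:2]/q[:,2:]
    s=s*(1+c["k1"]*(s**2).sum(1,keepdims=True));K=np.array(c["intrinsics"])
    return s*[K[0,0],K[1,1]]+[K[0,2],K[1,2]]
def save(n,p): cv2.imwrite(f"pics/{n}.png",cv2.cvtColor(p,cv2.COLOR_RGB2BGR))
E
python3 - <<'E'
from h import *
print(get_obs())
for n in("scene","top"):
    p,d=snapshot(n);save(n,p);np.save(n+"_d.npy",d);np.save(n+"_p.npy",p);c=camera_model(n);print(n,c)
    for q in("large_plug_head","small_plug_head","tray","unit","thumbscrew","spanner","bearing_carrier","spray_bottle"):
        for s in silhouettes(n,q):
            m=s["pixels"]&(d>0);v,u=np.nonzero(m)
            if len(u)==0: print(q,"nodepth");continue
            w=to_world(c,np.c_[u,v],d[m]);print(q,round(s["confidence"],2),s["rect"],len(u),w.mean(0).round(3),w.min(0).round(3),w.max(0).round(3))
E
```

```text
pics
{'time': 0.0, 'joint_positions': array([ 1.23890699e+00,  8.79384712e-02,  1.37220576e+00, -4.76281899e-05,
        1.68355892e+00, -1.03070539e-01]), 'qvel': array([ 0.00126582,  0.00025028, -0.0021291 , -0.0003864 ,  0.00066985,
        0.00103705]), 'joint_torque': array([-2.85462772e-05, -3.40187395e+01, -3.02429008e+01,  7.18147564e-02,
        3.31454678e-02, -1.85597191e-04]), 'tool_pos': array([0.12457539, 0.53512448, 0.18323783]), 'ee_rot': array([-3.13948849e+00, -1.70059100e-04,  2.91276837e+00]), 'wrist_force': array([ 0.69385637, -0.46965858, -0.28489078]), 'wrist_torque': array([0.01873568, 0.0565681 , 0.01978554]), 'width': 0.09410117939500649}
scene {'intrinsics': array([[603.64429573,   0.        , 319.23659625],
       [  0.        , 603.64429573, 244.53042399],
       [  0.        ,   0.        ,   1.        ]]), 'k1': -0.05206728923790791, 'origin': array([1.35704374, 0.35299097, 0.85848571]), 'orientation': array([-2.31716879e+00,  1.41992800e-03,  1.88841345e+00])}
large_plug_head 0.95 [168.4, 225.7, 184.5, 246.9] 403 [ 0.578 -0.213  0.034] [ 0.552 -0.237 -
[... 2083 characters left out ...]
.005] [ 0.678 -0.06   0.045]
unit 0.98 [227.3, 211.1, 320.0, 307.7] 6473 [0.552 0.177 0.061] [ 0.461  0.083 -0.005] [0.659 0.284 0.143]
thumbscrew 0.64 [265.8, 268.1, 281.2, 286.0] 209 [0.514 0.171 0.135] [0.5   0.157 0.066] [0.537 0.193 0.143]
thumbscrew 0.35 [350.6, 308.5, 367.6, 394.1] 824 [0.37  0.003 0.007] [ 0.291 -0.015 -0.004] [0.462 0.023 0.014]
spanner 0.74 [348.2, 308.1, 367.7, 390.0] 754 [0.368 0.004 0.007] [ 0.294 -0.014 -0.004] [0.463 0.023 0.014]
bearing_carrier 0.77 [348.6, 147.4, 378.9, 183.1] 763 [ 0.766 -0.005  0.024] [ 0.732 -0.045 -0.004] [0.812 0.03  0.048]
spray_bottle 0.79 [131.6, 300.0, 182.3, 348.3] 1849 [0.429 0.384 0.139] [ 0.379  0.362 -0.003] [0.468 0.45  0.203]
```

```bash
python3 - <<'E'
import cv2,numpy as np
t=cv2.imread("pics/top.png")[140:350,220:510];s=cv2.imread("pics/scene.png")[180:330,130:420]
cv2.imwrite("pics/a.png",np.vstack([cv2.resize(t,None,fx=2.0,fy=2.0,interpolation=2)[:, :],cv2.resize(s,(580,300)*1)[:175]]))
cv2.imwrite("pics/a.png",cv2.resize(cv2.imread("pics/top.png")[140:350,220:510],(800,580),interpolation=2))
E
```

```text
(no output)
```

View pics/a.png

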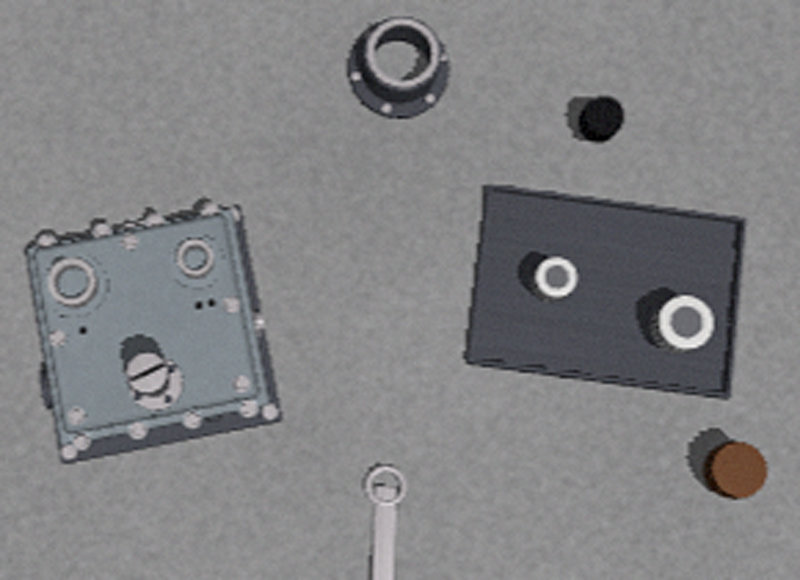

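View pics/scene.png

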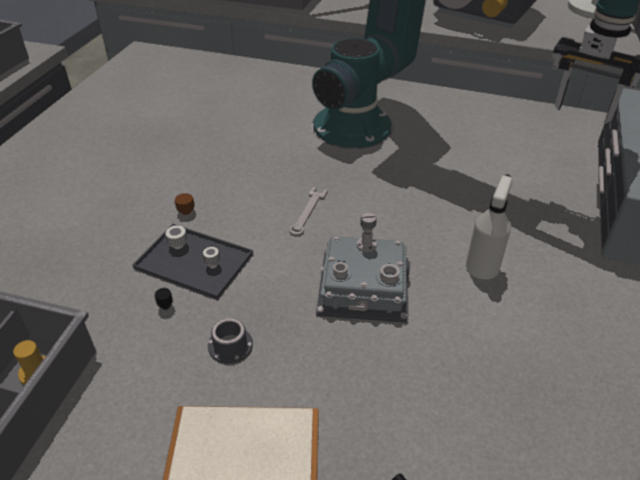

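```bash
cat >> h.py <<'E'
def go(p,yaw=None,roll=np.pi,o=None):
    "print tool-frame shift+turn to reach world TCP p, pointing down with yaw"
    o=o or get_obs();T=R.from_euler('xyz',o["ee_rot"])
    t=T.inv().apply(np.array(p)-o["tool_pos"])
    yaw=o["ee_rot"][2] if yaw is None else yaw
    a=(T.inv()*R.from_euler('xyz',[np.pi,0,yaw])).as_rotvec()
    n=max(np.linalg.norm(t)/.05,np.linalg.norm(a)/.15)
    print("t",t.round(4),"a",a.round(4),"rows",round(n,1))
E
python3 - <<'E'
from h import *
c=camera_model("top");s=camera_model("scene")
I,O=on_plane(c,[[246.5,242.2],[290.7,233.5]],.085);T=on_plane(c,[273.6,275.2],.138)[0]
print(I,O,T,np.linalg.norm(I-O))
x=np.array([36,36,-46]);y=np.array([45,-45,0])
A=np.array([I,O,T])[:,:2];B=np.c_[x,y]/1e3
H=(B-B.mean(0)).T@(A-A.mean(0));yaw=np.arctan2(H[0,1]-H[1,0],H[0,0]+H[1,1])
Rm=np.array([[np.cos(yaw),-np.sin(yaw)],[np.sin(yaw),np.cos(yaw)]]);o=A.mean(0)-Rm@B.mean(0)
print("unit",o,yaw,((B@Rm.T+o)-A)*1e3)
L=on_plane(c,[220+686/2.759,140+322/2.759],.043)[0];S=on_plane(c,[220+556/2.759,140+277/2.759],.043)[0]
print("L",L,"S",S)
w=camera_model("wrist");ob=get_obs();T=R.from_euler('xyz',ob["ee_rot"])
print("cam in tool",T.inv().apply(w["origin"]-ob["tool_pos"]),(T.as_matrix().T@camR(w)).round(3),w["intrinsics"])
# directions for view: TCP 0.2 high over between
for y in(2.9,2.0,1.57,1.2):go([.53,-.17,.2],y)
E
```

```text
[0.5831202  0.23166647 0.085     ] [0.60208989 0.14498035 0.085     ] [0.51300328 0.17101895 0.138     ] 0.08873742981314411
unit [0.55760346 0.18070871] 0.2147091099189068 [[ 0.06879187  0.67924553]
 [ 0.27479593 -0.56809717]
 [-0.3435878  -0.11114836]]
L [ 0.56836958 -0.216476    0.043     ] S [ 0.60045264 -0.12087318  0.043     ]
cam in tool [ 7.80005517e-02  8.42750272e-05 -1.99455963e-01] [[ 0.    -0.964 -0.265]
 [ 1.     0.     0.   ]
 [-0.    -0.265  0.964]] [[361.31101685   0.         324.09646522]
 [  0.         361.31101685 237.71942008]
 [  0.           0.           1.        ]]
t [-0.5548 -0.5954 -0.0156] a [ 0.0001 -0.      0.0128] rows 16.3
t [-0.5548 -0.5954 -0.0156] a [ 1.000e-04 -1.000e-04  9.128e-01] rows 16.3
t [-0.5548 -0.5954 -0.0156] a [ 1.0000e-04 -1.0000e-04  1.3428e+00] rows 16.3
t [-0.5548 -0.5954 -0.0156] a [ 1.0000e-04 -1.0000e-04  1.7128e+00] rows 16.3
```

Emit:
step_arm(steps=[{"jaw":1,"tx":-0.6,"ty":-0.63,"tz":0,"az":1.34},{"jaw":1,"tx":-0.6,"ty":-0.63,"tz":0,"az":1.34},{"jaw":1,"tx":-0.6,"ty":-0.63,"tz":0,"az":1.34},{"jaw":1,"tx":-0.6,"ty":-0.63,"tz":0,"az":1.34},{"jaw":1,"tx":-0.6,"ty":-0.63,"tz":0,"az":1.34},{"jaw":1,"tx":-0.6,"ty":-0.63,"tz":0,"az":1.34},{"jaw":1,"tx":-0.6,"ty":-0.63,"tz":0,"az":1.34},{"jaw":1,"tx":-0.6,"ty":-0.63,"tz":0,"az":1.34}])

```text
invalid input
```

```bash
python3 -c "
from h import *
go([.568,-.216,.15],1.5708)"
```

```text
t [-0.6022 -0.6316  0.0344] a [ 1.000e-04 -1.000e-04  1.342e+00] rows 17.5
```

Emit:
step_arm(steps=[{"jaw":1,"tx":-0.6,"ty":-0.63,"tz":0,"ax":0,"ay":0,"az":1.34},{"jaw":1,"tx":-0.6,"ty":-0.63,"tz":0,"ax":0,"ay":0,"az":1.34},{"jaw":1,"tx":-0.6,"ty":-0.63,"tz":0,"ax":0,"ay":0,"az":1.34},{"jaw":1,"tx":-0.6,"ty":-0.63,"tz":0,"ax":0,"ay":0,"az":1.34},{"jaw":1,"tx":-0.6,"ty":-0.63,"tz":0,"ax":0,"ay":0,"az":1.34},{"jaw":1,"tx":-0.6,"ty":-0.63,"tz":0,"ax":0,"ay":0,"az":1.34},{"jaw":1,"tx":-0.6,"ty":-0.63,"tz":0,"ax":0,"ay":0,"az":1.34},{"jaw":1,"tx":-0.6,"ty":-0.63,"tz":0,"ax":0,"ay":0,"az":1.34}])

```text
time: 1.7
tool_pos: [0.3283, 0.1893, 0.1848]
ee_rot: [3.14, -0.001, 1.707]
wrist_force: [1.2, -0.0, 1.0]
width: 0.0935
```

```bash
python3 -c "
from h import *
go([.568,-.216,.15],1.5708)"
```

```text
t [-0.4341  0.1823  0.0349] a [ 0.0016 -0.0007  0.1363] rows 9.4
```

Emit:
step_arm(steps=[{"jaw":1,"tx":-0.434,"ty":0.182,"tz":0,"ax":0,"ay":0,"az":0.136},{"jaw":1,"tx":-0.434,"ty":0.182,"tz":0,"ax":0,"ay":0,"az":0.136},{"jaw":1,"tx":-0.434,"ty":0.182,"tz":0,"ax":0,"ay":0,"az":0.136},{"jaw":1,"tx":-0.434,"ty":0.182,"tz":0,"ax":0,"ay":0,"az":0.136},{"jaw":1,"tx":-0.434,"ty":0.182,"tz":0.035,"ax":0,"ay":0,"az":0.136},{"jaw":1,"tx":-0.434,"ty":0.182,"tz":0.035,"ax":0,"ay":0,"az":0.136},{"jaw":1,"tx":-0.434,"ty":0.182,"tz":0.035,"ax":0,"ay":0,"az":0.136},{"jaw":1,"tx":-0.434,"ty":0.182,"tz":0.035,"ax":0,"ay":0,"az":0.136}])

```text
time: 2.5
tool_pos: [0.5308, -0.1542, 0.1592]
ee_rot: [3.139, -0.001, 1.571]
wrist_force: [1.6, 0.3, 0.3]
width: 0.0941
```

Emit:
step_arm(steps=[{"jaw":1,"tx":-0.03,"ty":0.015,"tz":0,"ax":0,"ay":0,"az":0},{"jaw":1,"tx":-0.03,"ty":0.015,"tz":0,"ax":0,"ay":0,"az":0}])

```text
time: 2.7
tool_pos: [0.5465, -0.1882, 0.1573]
ee_rot: [3.141, -0.0, 1.566]
wrist_force: [0.1, -0.2, 0.2]
width: 0.0944
```

```bash
cat >> h.py <<'E'
def look(n,queries,zt):
    "wrist picture; for each silhouette the ellipse fit of the pixels whose height is near zt"
    c=camera_model("wrist");p,d=snapshot("wrist");save(n,p)
    v,u=np.mgrid[0:480,0:640]
    W=to_world(c,np.c_[u.ravel(),v.ravel()],d.ravel()).reshape(480,640,3);np.savez(n+".npz",W=W,d=d,p=p)
    for q in queries:
        for s in silhouettes("wrist",q):
            m=s["pixels"]&(d>0)&(abs(W[...,2]-zt[q])<.006)
            if m.sum()<20: print(q,s["confidence"],s["rect"],"few");continue
            cn=max(cv2.findContours(m.astype(np.uint8),0,1)[0],key=cv2.contourArea)[:,0]
            cw=on_plane(c,cn,zt[q])[:,:2].astype(np.float32)
            (x,y),r=cv2.minEnclosingCircle(cw);e=cv2.fitEllipse(cw*1000) if len(cw)>5 else None
            print(q,round(s["confidence"],2),s["rect"],"circ",round(x,4),round(y,4),round(r,4),"ell",e,"medz",np.median(W[m][:,2]).round(4),"col",p[m].mean(0).round())
    return c,p,d,W
E
python3 - <<'E'
from h import *
o=get_obs();print(o["tool_pos"],o["ee_rot"])
look("w1",["large_plug_head","small_plug_head"],{"large_plug_head":.043,"small_plug_head":.043})
E
```

```text
[ 0.54648437 -0.18824836  0.15733085] [ 3.14135177e+00 -3.70696725e-04  1.56577146e+00]
large_plug_head 0.95 [332.0, 227.4, 374.6, 276.2] circ 0.5706 -0.2139 0.0207 ell ((570.620849609375, -214.0465087890625), (39.347389221191406, 40.175132751464844), 21.598724365234375) medz 0.0421 col [169. 173. 173.]
large_plug_head 0.77 [229.2, 267.3, 268.8, 313.9] circ 0.4651 -0.2504 0.0202 ell ((471.3116760253906, -250.64785766601562), (24.0937557220459, 41.678916931152344), 174.75067138671875) medz 0.0391 col [108.  71.  44.]
large_plug_head 0.49 [24.8, 1.3, 224.7, 21.7] few
small_plug_head 0.93 [369.9, 131.9, 406.6, 167.3] circ 0.6021 -0.12 0.0158 ell ((602.1806030273438, -120.04686737060547), (29.556049346923828, 29.642873764038086), 67.15496826171875) medz 0.0422 col [85. 88. 89.]
small_plug_head 0.72 [503.4, 170.5, 551.0, 210.2] circ 0.726 -0.1571 0.0154 ell ((726.0147094726562, -157.63101196289062), (28.568355560302734, 29.415695190429688), 74.6474380493164) medz 0.0393 col [19. 20. 23.]
```

View pics/w1.png

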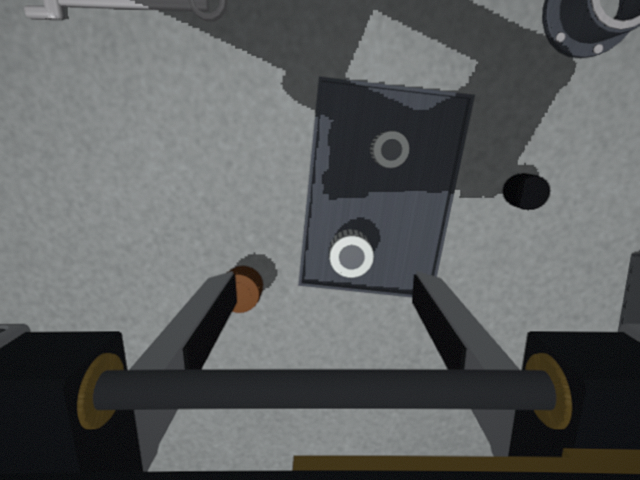

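Emit:
step_arm(steps=[{"jaw":1,"tx":-0.0258,"ty":0.0242,"tz":0.02,"ax":0,"ay":0,"az":0},{"jaw":1,"tx":-0.0258,"ty":0.0242,"tz":0.06,"ax":0,"ay":0,"az":0},{"jaw":0.8,"tx":-0.0258,"ty":0.0242,"tz":0.1,"ax":0,"ay":0,"az":0},{"jaw":0.7,"tx":-0.0258,"ty":0.0242,"tz":0.125,"ax":0,"ay":0,"az":0},{"jaw":0.6,"tx":-0.0258,"ty":0.0242,"tz":0.13,"ax":0,"ay":0,"az":0},{"jaw":0.6,"tx":-0.0258,"ty":0.0242,"tz":0.13,"ax":0,"ay":0,"az":0},{"jaw":0.6,"tx":-0.0258,"ty":0.0242,"tz":0.13,"ax":0,"ay":0,"az":0}])

```text
time: 3.55
tool_pos: [0.5714, -0.2092, 0.0318]
ee_rot: [3.136, 0.0, 1.572]
wrist_force: [0.4, 0.1, 0.3]
width: 0.0582
```

```bash
python3 -c "
from h import *
print(get_obs()['tool_pos'],get_obs()['width'])
go([.5706,-.214,.027],1.5708)"
```

```text
[ 0.57142176 -0.20920753  0.0317782 ] 0.05819221038800182
t [-0.0048 -0.0009  0.0048] a [0.0056 0.0001 0.0008] rows 0.1
```

Emit:
step_arm(steps=[{"jaw":0.6,"tx":-0.005,"ty":-0.001,"tz":0.005,"ax":0.006,"ay":0,"az":0},{"jaw":0.6,"tx":-0.005,"ty":-0.001,"tz":0.005,"ax":0.006,"ay":0,"az":0},{"jaw":0.6,"tx":-0.005,"ty":-0.001,"tz":0.005,"ax":0.006,"ay":0,"az":0}])

```text
time: 3.85
tool_pos: [0.571, -0.2147, 0.0277]
ee_rot: [3.141, 0.001, 1.571]
wrist_force: [-0.2, 0.6, -0.2]
width: 0.0563
```

Emit:
step_arm(steps=[{"jaw":0,"tx":0,"ty":0,"tz":0,"ax":0,"ay":0,"az":0},{"jaw":0,"tx":0,"ty":0,"tz":0,"ax":0,"ay":0,"az":0},{"jaw":0,"tx":0,"ty":0,"tz":0,"ax":0,"ay":0,"az":0},{"jaw":0,"tx":0,"ty":0,"tz":0,"ax":0,"ay":0,"az":0}])

```text
time: 4.25
tool_pos: [0.5709, -0.2146, 0.0277]
ee_rot: [3.141, 0.001, 1.571]
wrist_force: [0.2, -0.4, -0.5]
width: 0.0281
```

```bash
python3 -c "
from h import *
print(get_obs()['tool_pos'],get_obs()['width'])
go([.583,.2315,.15],1.5708)"
```

```text
[ 0.57093631 -0.21464957  0.02769795] 0.028141952670299678
t [ 0.4461  0.0124 -0.1226] a [0.001  0.0007 0.0004] rows 9.3
```

```bash
python3 - <<'E'
from h import *
o=get_obs();print(o["tool_pos"],o["width"],o["wrist_force"])
look("w2",["large_plug_head"],{"large_plug_head":.043})
E
```

```text
[ 0.57093631 -0.21464957  0.02769795] 0.028141952670299678 [ 0.23651957 -0.43881711 -0.46057314]
large_plug_head 0.78 [295.3, 238.9, 358.2, 318.8] circ 0.5711 -0.2135 0.021 ell ((570.7046508789062, -213.40414428710938), (33.50566101074219, 42.2635612487793), 177.45790100097656) medz 0.0422 col [130. 133. 134.]
large_plug_head 0.67 [104.0, 295.2, 191.9, 368.9] circ 0.4658 -0.2492 0.0202 ell ((463.1507873535156, -246.9870147705078), (28.515867233276367, 41.430023193359375), 136.4130859375) medz 0.0392 col [136.  89.  54.]
```

View pics/w2.png

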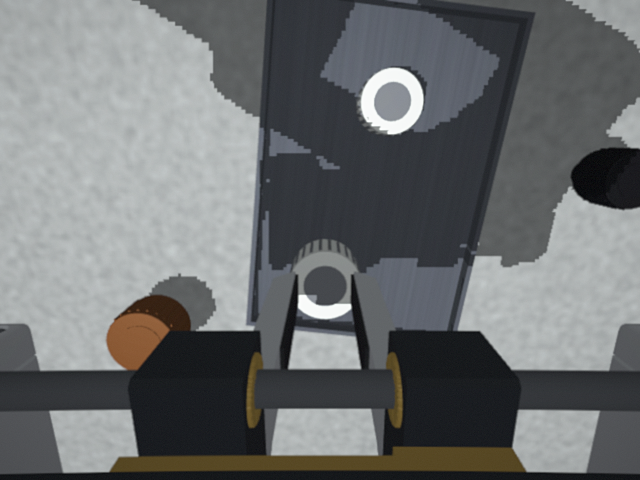

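Emit:
step_arm(steps=[{"jaw":0,"tx":0,"ty":0,"tz":0,"ax":0,"ay":0,"az":0},{"jaw":0,"tx":0,"ty":0,"tz":0,"ax":0,"ay":0,"az":0}])

```text
time: 4.55
tool_pos: [0.5709, -0.2146, 0.0276]
ee_rot: [3.141, 0.001, 1.571]
wrist_force: [0.4, 0.4, -0.6]
width: 0.0042
```

Emit:
step_arm(steps=[{"jaw":0,"tx":0,"ty":0,"tz":-0.01,"ax":0,"ay":0,"az":0},{"jaw":0,"tx":0,"ty":0,"tz":-0.03,"ax":0,"ay":0,"az":0},{"jaw":0,"tx":0,"ty":0,"tz":-0.06,"ax":0,"ay":0,"az":0},{"jaw":0,"tx":0,"ty":0,"tz":-0.06,"ax":0,"ay":0,"az":0},{"jaw":0,"tx":0,"ty":0,"tz":-0.06,"ax":0,"ay":0,"az":0}])

```text
time: 5.05
tool_pos: [0.5716, -0.2149, 0.089]
ee_rot: [3.138, 0.002, 1.571]
wrist_force: [0.3, 0.7, -0.4]
width: 0.0001
```

```bash
python3 - <<'E'
from h import *
o=get_obs();print(o["tool_pos"],o["width"],o["wrist_force"])
z=o["tool_pos"][2]+.016
c,p,d,W=look("w3",["large_plug_head"],{"large_plug_head":z})
save("w3c",cv2.resize(p[180:400,200:460],None,fx=3,fy=2.7))
E
```

```text
[ 0.57155632 -0.2148649   0.08895715] 9.403961742293941e-05 [ 0.26684301  0.68504319 -0.40626669]
large_plug_head 0.87 [150.9, 261.6, 216.1, 324.7] few
large_plug_head 0.72 [296.7, 215.8, 354.1, 274.5] few
```

View pics/w3c.png

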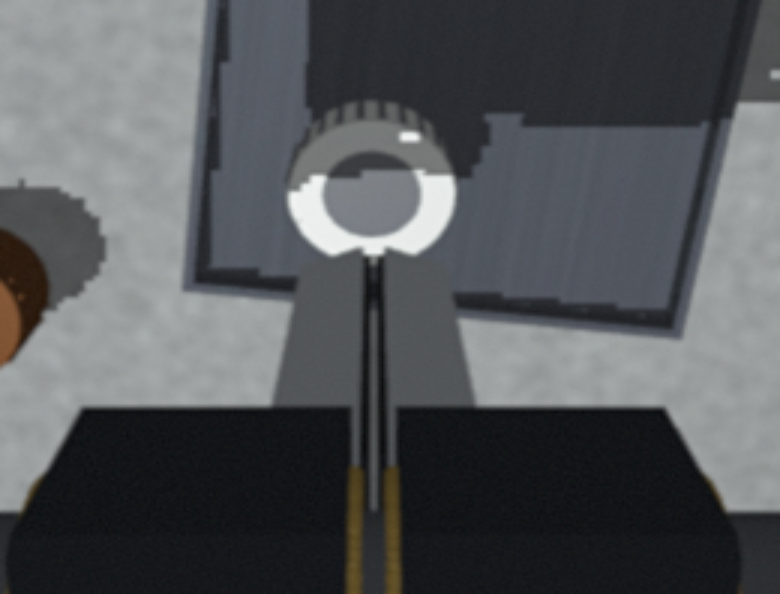

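```bash
python3 - <<'E'
from h import *
c=camera_model("wrist");o=get_obs();T=R.from_euler('xyz',o["ee_rot"])
for dz in(-.011,0,.008):
    P=o["tool_pos"]+T.apply([0,0,dz]);print(dz,P,project(c,P))
z=np.load("w3.npz");d=z["d"];W=z["W"]
for r in (266,270,274,278,282,290,300,315,330): print(r,d[r,316:334:4].round(3),W[r,316].round(4),W[r,332].round(4))
s=camera_model("scene");p,_=snapshot("scene");save("s3",cv2.resize(p[150:330,120:340],None,fx=3.5,fy=3.3,interpolation=2));print(project(s,o["tool_pos"]))
E
```

```text
-0.011 [ 0.57015103 -0.21416814  0.09743977] [[325.40930434 281.86137665]]
0 [ 0.57013981 -0.21416549  0.08643978] [[325.34256864 274.706018  ]]
0.008 [ 0.57013164 -0.21416356  0.07843978] [[325.29808293 269.93539222]]
266 [0.262 0.261 0.259 0.26  0.261] [ 0.5651 -0.2267  0.0415] [ 0.5767 -0.2265  0.0419]
270 [0.26  0.261 0.262 0.262 0.263] [ 0.5652 -0.229   0.0435] [ 0.5768 -0.2298  0.0414]
274 [0.186 0.187 0.191 0.187 0.187] [ 0.5666 -0.2047  0.1139] [ 0.5748 -0.205   0.1132]
278 [0.18  0.183 0.185 0.182 0.18 ] [ 0.5667 -0.2044  0.1202] [ 0.5747 -0.2045  0.12  ]
282 [0.176 0.176 0.18  0.179 0.178] [ 0.5668 -0.2049  0.1242] [ 0.5746 -0.2055  0.1227]
290 [0.167 0.167 0.169 0.171 0.167] [ 0.5669 -0.2048  0.1339] [ 0.5743 -0.2049  0.1339]
300 [0.157 0.156 0.165 0.16  0.158] [ 0.5671 -0.205   0.1442] [ 0.5741 -0.2056  0.143 ]
315 [0.143 0.143 0.165 0.146 0.144] [ 0.5674 -0.2049  0.1582] [ 0.5737 -0.2049  0.1581]
330 [0.084 0.136 0.165 0.135 0.086] [ 0.5685 -0.1804  0.2126] [ 0.5723 -0.181   0.2114]
[[173.25615429 214.1657426 ]]
```

View pics/s3.png

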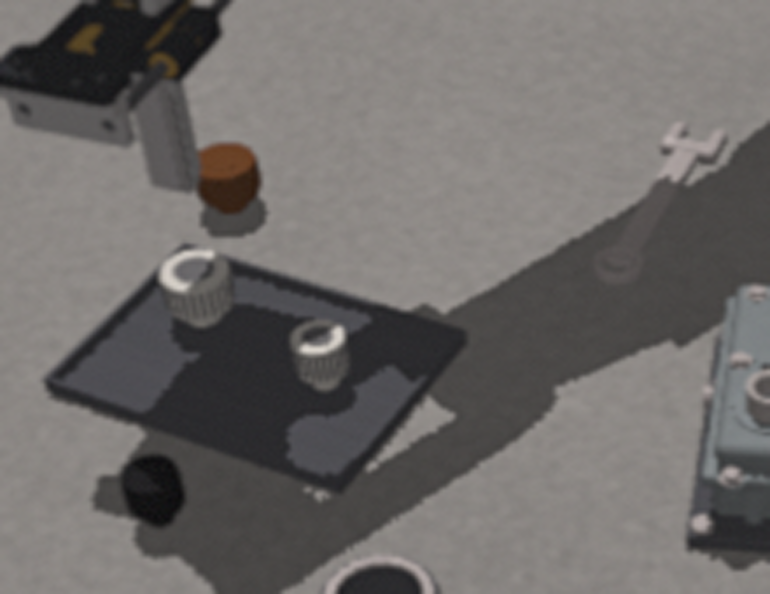

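```bash
python3 - <<'E'
from h import *
W=np.load("w3.npz")["W"]
for r in (271,272,273,274,276): print(r,W[r,308:342:3,2].round(3))
o=get_obs();print(o["tool_pos"],o["width"])
p,d=snapshot("scene");s=camera_model("scene");v,u=np.mgrid[180:215,150:190]
w=to_world(s,np.c_[u.ravel(),v.ravel()],d[180:215,150:190].ravel())
m=(np.hypot(w[:,0]-.571,w[:,1]+.2145)<.03)&(w[:,2]>.06);print(m.sum(),np.sort(w[m,2])[:12].round(4),w[m].mean(0))
look("w4",[],{})
W=np.load("w4.npz")["W"]
for r in (270,271,272,273,274,275,276): print(r,W[r,308:342:3,2].round(3))
E
```

```text
271 [0.042 0.042 0.042 0.042 0.11  0.042 0.043 0.108 0.041 0.043 0.042 0.042]
272 [0.041 0.042 0.041 0.111 0.11  0.042 0.042 0.111 0.111 0.042 0.042 0.003]
273 [0.002 0.041 0.112 0.112 0.111 0.041 0.042 0.113 0.113 0.113 0.042 0.002]
274 [0.002 0.114 0.114 0.113 0.113 0.111 0.109 0.112 0.113 0.113 0.114 0.003]
276 [0.118 0.116 0.117 0.116 0.116 0.113 0.113 0.116 0.116 0.115 0.116 0.117]
[ 0.56991412 -0.21408109  0.08599939] 0.0005360009151771979
427 [0.1046 0.1063 0.1072 0.1078 0.1083 0.1088 0.1097 0.1098 0.1103 0.1107
 0.1112 0.1119] [ 0.57732392 -0.21172808  0.14528323]
270 [0.041 0.043 0.042 0.043 0.041 0.043 0.043 0.042 0.042 0.042 0.043 0.043]
271 [0.041 0.041 0.043 0.043 0.106 0.042 0.043 0.107 0.041 0.041 0.043 0.041]
272 [0.041 0.042 0.042 0.108 0.107 0.042 0.041 0.108 0.107 0.041 0.042 0.042]
273 [0.042 0.042 0.109 0.11  0.108 0.042 0.042 0.108 0.11  0.109 0.042 0.042]
274 [0.003 0.111 0.109 0.11  0.111 0.105 0.107 0.11  0.11  0.111 0.11  0.043]
275 [0.112 0.111 0.112 0.111 0.111 0.107 0.108 0.112 0.112 0.112 0.111 0.112]
276 [0.114 0.114 0.113 0.113 0.113 0.109 0.109 0.114 0.114 0.113 0.114 0.113]
```

Emit:
step_arm(steps=[{"jaw":0.65,"tx":0,"ty":0,"tz":0,"ax":0,"ay":0,"az":0},{"jaw":0.65,"tx":0,"ty":0,"tz":0,"ax":0,"ay":0,"az":0},{"jaw":0.65,"tx":0,"ty":0,"tz":0,"ax":0,"ay":0,"az":0},{"jaw":0.65,"tx":0,"ty":0,"tz":0,"ax":0,"ay":0,"az":0},{"jaw":0.65,"tx":0,"ty":0,"tz":0.02,"ax":0,"ay":0,"az":0},{"jaw":0.65,"tx":0,"ty":0,"tz":0.03,"ax":0,"ay":0,"az":0},{"jaw":0.65,"tx":0,"ty":0,"tz":0.04,"ax":0,"ay":0,"az":0}])

```text
time: 6.0
tool_pos: [0.5696, -0.2139, 0.045]
ee_rot: [-3.139, -0.001, 1.571]
wrist_force: [0.8, -0.3, -0.2]
width: 0.0534
```

```bash
python3 -c "
from h import *
print(get_obs()['tool_pos'],get_obs()['width'])
go([.5706,-.214,-.001],1.5708)"
```

```text
[ 0.56957387 -0.21391652  0.04499455] 0.053392205286110155
t [-0.0001  0.0011  0.046 ] a [-0.0027 -0.0011  0.0005] rows 0.9
```

Emit:
step_arm(steps=[{"jaw":0.65,"tx":0,"ty":0.001,"tz":0.02,"ax":0,"ay":0,"az":0},{"jaw":0.65,"tx":0,"ty":0.001,"tz":0.04,"ax":0,"ay":0,"az":0},{"jaw":0.65,"tx":0,"ty":0.001,"tz":0.046,"ax":0,"ay":0,"az":0},{"jaw":0.65,"tx":0,"ty":0.001,"tz":0.046,"ax":0,"ay":0,"az":0},{"jaw":0,"tx":0,"ty":0.001,"tz":0.046,"ax":0,"ay":0,"az":0},{"jaw":0,"tx":0,"ty":0.001,"tz":0.046,"ax":0,"ay":0,"az":0},{"jaw":0,"tx":0,"ty":0.001,"tz":0.046,"ax":0,"ay":0,"az":0},{"jaw":0,"tx":0,"ty":0.001,"tz":0.046,"ax":0,"ay":0,"az":0}])

```text
time: 6.8
tool_pos: [0.5713, -0.2143, 0.0003]
ee_rot: [-3.141, -0.0, 1.571]
wrist_force: [-0.2, -0.0, 2.0]
width: 0.0393
```

Emit:
step_arm(steps=[{"jaw":0,"tx":0,"ty":0,"tz":0,"ax":0,"ay":0,"az":0},{"jaw":0,"tx":0,"ty":0,"tz":0,"ax":0,"ay":0,"az":0}])

```text
time: 7.0
tool_pos: [0.5714, -0.2143, 0.0006]
ee_rot: [-3.141, 0.0, 1.571]
wrist_force: [0.4, -0.1, -0.9]
width: 0.0397
```

Emit:
step_arm(steps=[{"jaw":0,"tx":0,"ty":0,"tz":-0.03,"ax":0,"ay":0,"az":0},{"jaw":0,"tx":0.02,"ty":0,"tz":-0.07,"ax":0,"ay":0,"az":0},{"jaw":0,"tx":0.06,"ty":0.005,"tz":-0.11,"ax":0,"ay":0,"az":0},{"jaw":0,"tx":0.1,"ty":0.009,"tz":-0.15,"ax":0,"ay":0,"az":0},{"jaw":0,"tx":0.15,"ty":0.009,"tz":-0.16,"ax":0,"ay":0,"az":0},{"jaw":0,"tx":0.2,"ty":0.009,"tz":-0.16,"ax":0,"ay":0,"az":0},{"jaw":0,"tx":0.25,"ty":0.009,"tz":-0.16,"ax":0,"ay":0,"az":0},{"jaw":0,"tx":0.29,"ty":0.009,"tz":-0.16,"ax":0,"ay":0,"az":0}])

```text
time: 7.8
tool_pos: [0.58, 0.0754, 0.1609]
ee_rot: [3.141, 0.0, 1.571]
wrist_force: [1.0, 0.5, 0.3]
width: 0.0395
```

Emit:
step_arm(steps=[{"jaw":0,"tx":0.03,"ty":0,"tz":0,"ax":0,"ay":0,"az":0},{"jaw":0,"tx":0.03,"ty":0,"tz":0,"ax":0,"ay":0,"az":0},{"jaw":0,"tx":0.03,"ty":0,"tz":0,"ax":0,"ay":0,"az":0}])

```text
time: 8.1
tool_pos: [0.5797, 0.1058, 0.1606]
ee_rot: [3.142, 0.001, 1.573]
wrist_force: [0.2, -0.2, -0.7]
width: 0.0392
```

```bash
python3 - <<'E'
from h import *
o=get_obs();print(o["tool_pos"],o["ee_rot"],o["width"])
c,p,d,W=look("w5",["unit","thumbscrew","large_plug_head"],{"unit":.085,"thumbscrew":.138,"large_plug_head":.2})
print(project(c,[[.583,.2317,.085],[.602,.145,.085],[.513,.171,.138]]))
# boss tops by height
m=((abs(W[...,2]-.085)<.004)&(d>0)).astype(np.uint8)
m=cv2.morphologyEx(m,cv2.MORPH_CLOSE,np.ones((3,3)))
for cn in cv2.findContours(m,0,1)[0]:
    if cv2.contourArea(cn)>200:
        w=on_plane(c,cn[:,0],.085)[:,:2];print(cv2.contourArea(cn),cv2.minEnclosingCircle(w.astype(np.float32)),cv2.fitEllipse((w*1000).astype(np.float32)))
save("w5c",cv2.resize(p[0:300,180:580],(800,600)))
E
```

```text
[0.57974415 0.10579288 0.16056394] [3.14157792e+00 9.90255150e-04 1.57251736e+00] 0.039236695320281845
unit 0.58 [187.7, 14.2, 409.9, 243.0] circ 0.5858 0.2337 0.0173 ell ((585.7107543945312, 233.8149871826172), (32.93640899658203, 34.00621032714844), 170.05865478515625) medz 0.084 col [115. 116. 117.]
thumbscrew 0.68 [192.6, 131.9, 248.6, 179.5] circ 0.5158 0.1732 0.0148 ell ((515.815673828125, 173.15887451171875), (27.64908790588379, 28.09926414489746), 121.59873962402344) medz 0.1375 col [84. 84. 85.]
large_plug_head 0.89 [287.9, 253.7, 367.2, 347.5] circ 0.5799 0.1056 0.0221 ell ((579.2418823242188, 105.24174499511719), (40.030174255371094, 42.98020935058594), 0.2812153697013855) medz 0.2024 col [102. 104. 105.]
[[330.15500341  65.49139101]
 [354.35072496 190.39027032]
 [214.16301944 159.03480805]]
871.5 ((0.6046591997146606, 0.14677447080612183), 0.013132746331393719) ((604.7026977539062, 146.85531616210938), (25.15083885192871, 25.48581886291504), 35.84858703613281)
2005.5 ((0.5858545303344727, 0.23383603990077972), 0.017198573797941208) ((585.7229614257812, 233.9292449951172), (32.93953323364258, 33.73335647583008), 169.3740234375)
```

View pics/w5c.png

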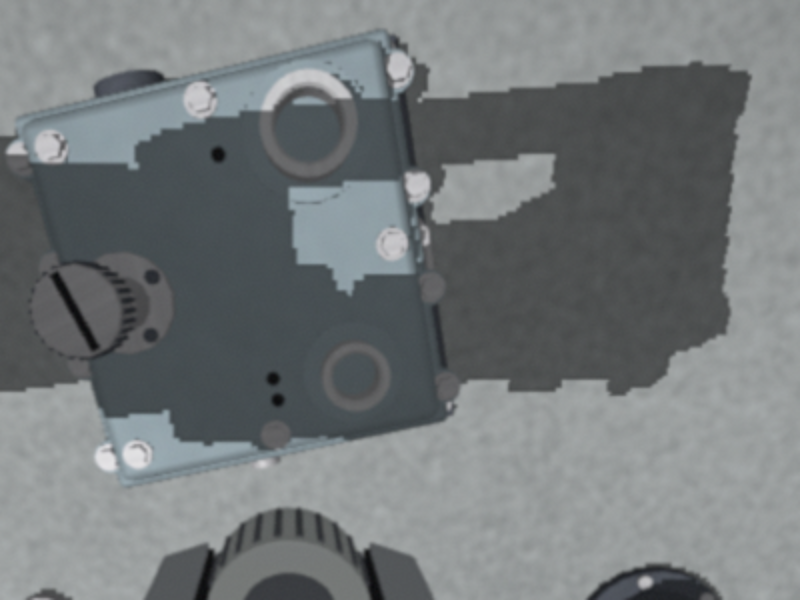

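Emit:
step_arm(steps=[{"jaw":0,"tx":0.045,"ty":0.006,"tz":0,"ax":0,"ay":0,"az":0},{"jaw":0,"tx":0.09,"ty":0.006,"tz":0,"ax":0,"ay":0,"az":0},{"jaw":0,"tx":0.128,"ty":0.006,"tz":0.02,"ax":0,"ay":0,"az":0},{"jaw":0,"tx":0.128,"ty":0.006,"tz":0.05,"ax":0,"ay":0,"az":0},{"jaw":0,"tx":0.128,"ty":0.006,"tz":0.063,"ax":0,"ay":0,"az":0},{"jaw":0,"tx":0.128,"ty":0.006,"tz":0.063,"ax":0,"ay":0,"az":0},{"jaw":0,"tx":0.128,"ty":0.006,"tz":0.063,"ax":0,"ay":0,"az":0}])

```text
time: 9.0
tool_pos: [0.5871, 0.2306, 0.0984]
ee_rot: [3.141, 0.001, 1.567]
wrist_force: [-0.6, -0.3, -0.3]
width: 0.0391
```

```bash
python3 -c "
from h import *
print(get_obs()['tool_pos'],get_obs()['width'],get_obs()['wrist_force'])
go([.5858,.2342,.087],1.5708)"
```

```text
[0.58705258 0.2305501  0.09835579] 0.039073197528938855 [-0.57826277 -0.28666395 -0.34140228]
t [ 0.0037 -0.0013  0.0114] a [ 0.0009  0.0005 -0.0042] rows 0.2
```

Emit:
step_arm(steps=[{"jaw":0,"tx":0.0037,"ty":-0.0013,"tz":0.004,"ax":0,"ay":0,"az":0},{"jaw":0,"tx":0.0037,"ty":-0.0013,"tz":0.008,"ax":0,"ay":0,"az":0},{"jaw":0,"tx":0.0037,"ty":-0.0013,"tz":0.008,"ax":0,"ay":0,"az":0},{"jaw":0,"tx":0.0037,"ty":-0.0013,"tz":0.008,"ax":0,"ay":0,"az":0}])

```text
time: 9.4
tool_pos: [0.5859, 0.2342, 0.0907]
ee_rot: [3.14, 0.0, 1.566]
wrist_force: [-0.4, 0.6, -0.2]
width: 0.0397
```

```bash
python3 - <<'E'
from h import *
print(get_obs()['tool_pos'],get_obs()['width'],get_obs()['wrist_force'])
go([.5858,.2342,.068],1.5708)
c,p,d,W=look("w6",["large_plug_head"],{"large_plug_head":get_obs()['tool_pos'][2]+.0425})
E
```

```text
[0.58589566 0.23416486 0.09068694] 0.039662789108441864 [-0.38798565  0.60493891 -0.19295808]
t [ 0.     -0.0001  0.0227] a [ 0.0013  0.0004 -0.0043] rows 0.5
large_plug_head 0.93 [283.5, 254.2, 366.5, 347.1] circ 0.5851 0.2348 0.0209 ell ((585.242919921875, 234.7228240966797), (39.15240478515625, 40.827945709228516), 176.7415771484375) medz 0.1325 col [101. 105. 105.]
```

Emit:
step_arm(steps=[{"jaw":0,"tx":-0.0002,"ty":0.0002,"tz":0.005,"ax":0,"ay":0,"az":0},{"jaw":0,"tx":-0.0002,"ty":0.0002,"tz":0.01,"ax":0,"ay":0,"az":0},{"jaw":0,"tx":-0.0002,"ty":0.0002,"tz":0.015,"ax":0,"ay":0,"az":0},{"jaw":0,"tx":-0.0002,"ty":0.0002,"tz":0.019,"ax":0,"ay":0,"az":0},{"jaw":0,"tx":-0.0002,"ty":0.0002,"tz":0.022,"ax":0,"ay":0,"az":0},{"jaw":0,"tx":-0.0002,"ty":0.0002,"tz":0.023,"ax":0,"ay":0,"az":0}])

```text
time: 10.1
tool_pos: [0.5861, 0.2345, 0.0683]
ee_rot: [3.14, -0.0, 1.567]
wrist_force: [-2.1, 0.6, 5.5]
width: 0.0395
```

Emit:
step_arm(steps=[{"jaw":0,"tx":0,"ty":0,"tz":0.001,"ax":0,"ay":0,"az":0},{"jaw":0,"tx":0,"ty":0,"tz":0.002,"ax":0,"ay":0,"az":0},{"jaw":0,"tx":0,"ty":0,"tz":0.002,"ax":0,"ay":0,"az":0}])

```text
time: 10.4
tool_pos: [0.5862, 0.2346, 0.0683]
ee_rot: [3.139, -0.001, 1.567]
wrist_force: [-2.5, 0.8, 7.8]
width: 0.0389
```

Emit:
step_arm(steps=[{"jaw":0.65,"tx":0,"ty":0,"tz":0,"ax":0,"ay":0,"az":0},{"jaw":0.65,"tx":0,"ty":0,"tz":0,"ax":0,"ay":0,"az":0},{"jaw":0.65,"tx":0,"ty":0,"tz":0,"ax":0,"ay":0,"az":0},{"jaw":0.65,"tx":0,"ty":0,"tz":-0.02,"ax":0,"ay":0,"az":0},{"jaw":0.65,"tx":0,"ty":0,"tz":-0.05,"ax":0,"ay":0,"az":0},{"jaw":0.65,"tx":0,"ty":0,"tz":-0.08,"ax":0,"ay":0,"az":0},{"jaw":0.65,"tx":0,"ty":0,"tz":-0.08,"ax":0,"ay":0,"az":0}])

```text
time: 11.1
tool_pos: [0.5887, 0.2352, 0.1536]
ee_rot: [3.13, -0.003, 1.567]
wrist_force: [-0.1, 0.1, -0.1]
width: 0.061
```

```bash
python3 - <<'E'
from h import *
print(get_obs()['tool_pos'],get_obs()['width'],get_obs()['wrist_force'])
c,p,d,W=look("w7",["large_plug_head"],{"large_plug_head":.111})
go([.6022,-.12,.05],1.5708)
E
```

```text
[0.58866801 0.23515651 0.15359762] 0.06101360991073829 [-0.07374306  0.08093907 -0.09266067]
large_plug_head 0.72 [294.0, 215.5, 349.3, 282.6] circ 0.586 0.2349 0.0207 ell ((585.7030639648438, 234.72250366210938), (39.30854797363281, 40.08916473388672), 5.08834171295166) medz 0.1102 col [94. 96. 97.]
t [-0.3544  0.017   0.0982] a [ 0.0036 -0.0007 -0.004 ] rows 7.4
```

Emit:
step_arm(steps=[{"jaw":0.65,"tx":-0.05,"ty":0.002,"tz":0,"ax":0,"ay":0,"az":0},{"jaw":0.65,"tx":-0.1,"ty":0.005,"tz":0,"ax":0,"ay":0,"az":0},{"jaw":0.65,"tx":-0.15,"ty":0.01,"tz":0,"ax":0,"ay":0,"az":0},{"jaw":0.65,"tx":-0.2,"ty":0.015,"tz":0,"ax":0,"ay":0,"az":0},{"jaw":0.65,"tx":-0.25,"ty":0.017,"tz":0.02,"ax":0,"ay":0,"az":0},{"jaw":0.65,"tx":-0.295,"ty":0.017,"tz":0.04,"ax":0.004,"ay":0,"az":0},{"jaw":0.65,"tx":-0.335,"ty":0.017,"tz":0.06,"ax":0.004,"ay":0,"az":0},{"jaw":0.65,"tx":-0.354,"ty":0.017,"tz":0.08,"ax":0.004,"ay":0,"az":0}])

```text
time: 12.0
tool_pos: [0.5999, -0.1232, 0.0643]
ee_rot: [-3.136, -0.001, 1.563]
wrist_force: [0.7, 0.8, 0.4]
width: 0.061
```

Emit:
step_arm(steps=[{"jaw":0.6,"tx":-0.015,"ty":0,"tz":0,"ax":0,"ay":0,"az":0},{"jaw":0.6,"tx":-0.015,"ty":0,"tz":0,"ax":0,"ay":0,"az":0},{"jaw":0.6,"tx":-0.015,"ty":0,"tz":0,"ax":0,"ay":0,"az":0}])

```text
time: 12.3
tool_pos: [0.6, -0.1377, 0.0645]
ee_rot: [-3.136, -0.001, 1.563]
wrist_force: [0.9, 0.6, 0.2]
width: 0.0563
```

```bash
python3 - <<'E'
from h import *
print(get_obs()['tool_pos'],get_obs()['width'],get_obs()['wrist_force'])
c,p,d,W=look("w8",["small_plug_head"],{"small_plug_head":.043})
go([.6022,-.12,-.0005],1.5708)
E
```

```text
[ 0.60002345 -0.13769396  0.06447501] 0.05633718091539759 [0.9118153  0.61922964 0.23419414]
small_plug_head 0.77 [306.7, 206.3, 353.7, 258.7] circ 0.603 -0.1186 0.0158 ell ((602.912109375, -118.96956634521484), (29.629013061523438, 30.28352928161621), 2.130476474761963) medz 0.0422 col [101. 104. 104.]
small_plug_head 0.65 [483.3, 253.0, 538.6, 308.9] circ 0.7251 -0.1563 0.0158 ell ((725.688720703125, -156.05674743652344), (28.604618072509766, 29.946176528930664), 34.967899322509766) medz 0.0392 col [25. 26. 29.]
t [0.017  0.0015 0.0661] a [-0.0031 -0.0004 -0.0062] rows 1.4
```

Emit:
step_arm(steps=[{"jaw":0.6,"tx":0.0175,"ty":0.002,"tz":0,"ax":-0.004,"ay":0,"az":0},{"jaw":0.6,"tx":0.0175,"ty":0.002,"tz":0.02,"ax":-0.004,"ay":0,"az":0},{"jaw":0.6,"tx":0.0175,"ty":0.002,"tz":0.045,"ax":-0.004,"ay":0,"az":0},{"jaw":0.6,"tx":0.0175,"ty":0.002,"tz":0.062,"ax":-0.004,"ay":0,"az":0},{"jaw":0.6,"tx":0.0175,"ty":0.002,"tz":0.065,"ax":-0.004,"ay":0,"az":0},{"jaw":0.6,"tx":0.0175,"ty":0.002,"tz":0.065,"ax":-0.004,"ay":0,"az":0}])

```text
time: 13.0
tool_pos: [0.6028, -0.1178, 0.0009]
ee_rot: [3.141, -0.001, 1.566]
wrist_force: [-0.0, 0.1, 0.0]
width: 0.0562
```

```bash
python3 -c "
from h import *
go([.6025,-.1195,.000],1.5708)"
```

```text
t [-0.0017 -0.0003  0.0009] a [ 0.0009 -0.0009 -0.0043] rows 0.0
```

Emit:
step_arm(steps=[{"jaw":0.6,"tx":-0.0017,"ty":-0.0003,"tz":0.0005,"ax":0,"ay":0,"az":0},{"jaw":0,"tx":-0.0017,"ty":-0.0003,"tz":0.0005,"ax":0,"ay":0,"az":0},{"jaw":0,"tx":-0.0017,"ty":-0.0003,"tz":0.0005,"ax":0,"ay":0,"az":0},{"jaw":0,"tx":-0.0017,"ty":-0.0003,"tz":0.0005,"ax":0,"ay":0,"az":0},{"jaw":0,"tx":-0.0017,"ty":-0.0003,"tz":0.0005,"ax":0,"ay":0,"az":0},{"jaw":0,"tx":-0.0017,"ty":-0.0003,"tz":0.0005,"ax":0,"ay":0,"az":0},{"jaw":0,"tx":-0.0017,"ty":-0.0003,"tz":0.0005,"ax":0,"ay":0,"az":0}])

```text
time: 13.7
tool_pos: [0.6027, -0.1196, 0.0007]
ee_rot: [3.14, -0.001, 1.566]
wrist_force: [-0.1, 0.4, 1.5]
width: 0.0297
```

Emit:
step_arm(steps=[{"jaw":0,"tx":0,"ty":0,"tz":-0.03,"ax":0,"ay":0,"az":0},{"jaw":0,"tx":0.02,"ty":0,"tz":-0.07,"ax":0,"ay":0,"az":0},{"jaw":0,"tx":0.05,"ty":0.002,"tz":-0.11,"ax":0,"ay":0,"az":0},{"jaw":0,"tx":0.1,"ty":0.002,"tz":-0.11,"ax":0,"ay":0,"az":0},{"jaw":0,"tx":0.15,"ty":0.002,"tz":-0.11,"ax":0,"ay":0,"az":0},{"jaw":0,"tx":0.2,"ty":0.002,"tz":-0.11,"ax":0,"ay":0,"az":0},{"jaw":0,"tx":0.24,"ty":0.002,"tz":-0.11,"ax":0,"ay":0,"az":0},{"jaw":0,"tx":0.265,"ty":0.002,"tz":-0.11,"ax":0,"ay":0,"az":0}])

```text
time: 14.5
tool_pos: [0.6051, 0.1485, 0.1106]
ee_rot: [3.141, -0.001, 1.569]
wrist_force: [-0.0, -0.8, -0.7]
width: 0.0289
```

```bash
python3 -c "
from h import *
go([.6047,.1467,.092],1.5708)"
```

```text
t [-0.0018 -0.0004  0.0186] a [ 0.0008 -0.0014 -0.0018] rows 0.4
```

Emit:
step_arm(steps=[{"jaw":0,"tx":-0.0018,"ty":-0.0004,"tz":0.01,"ax":0,"ay":0,"az":0},{"jaw":0,"tx":-0.0018,"ty":-0.0004,"tz":0.0186,"ax":0,"ay":0,"az":0},{"jaw":0,"tx":-0.0018,"ty":-0.0004,"tz":0.0186,"ax":0,"ay":0,"az":0},{"jaw":0,"tx":-0.0018,"ty":-0.0004,"tz":0.0186,"ax":0,"ay":0,"az":0}])

```text
time: 14.9
tool_pos: [0.6043, 0.1451, 0.0911]
ee_rot: [-3.141, -0.001, 1.567]
wrist_force: [-0.5, 0.6, -1.2]
width: 0.0299
```

```bash
python3 - <<'E'
from h import *
print(get_obs()['tool_pos'],get_obs()['wrist_force'])
c,p,d,W=look("w9",["small_plug_head"],{"small_plug_head":get_obs()['tool_pos'][2]+.0425})
go([.6047,.1467,.068],1.5708)
E
```

```text
[0.60432932 0.14513084 0.09106763] [-0.49736673  0.612561   -1.21218511]
small_plug_head 0.9 [293.2, 261.5, 355.6, 333.6] circ 0.6037 0.147 0.0159 ell ((603.736328125, 146.67440795898438), (29.392887115478516, 30.666162490844727), 179.38546752929688) medz 0.1325 col [100. 103. 104.]
t [ 0.0012 -0.0004  0.0242] a [ 0.0011 -0.0013 -0.0036] rows 0.5
```

Emit:
step_arm(steps=[{"jaw":0,"tx":0.0002,"ty":0.0007,"tz":0.005,"ax":0,"ay":0,"az":0},{"jaw":0,"tx":0.0002,"ty":0.0007,"tz":0.01,"ax":0,"ay":0,"az":0},{"jaw":0,"tx":0.0002,"ty":0.0007,"tz":0.015,"ax":0,"ay":0,"az":0},{"jaw":0,"tx":0.0002,"ty":0.0007,"tz":0.019,"ax":0,"ay":0,"az":0},{"jaw":0,"tx":0.0002,"ty":0.0007,"tz":0.023,"ax":0,"ay":0,"az":0},{"jaw":0,"tx":0.0002,"ty":0.0007,"tz":0.025,"ax":0,"ay":0,"az":0},{"jaw":0,"tx":0.0002,"ty":0.0007,"tz":0.025,"ax":0,"ay":0,"az":0}])

```text
time: 15.7
tool_pos: [0.6058, 0.146, 0.0685]
ee_rot: [3.14, -0.002, 1.568]
wrist_force: [-1.8, 0.1, 4.9]
width: 0.0292
```

Emit:
step_arm(steps=[{"jaw":0,"tx":0,"ty":0,"tz":0.002,"ax":0,"ay":0,"az":0},{"jaw":0,"tx":0,"ty":0,"tz":0.002,"ax":0,"ay":0,"az":0},{"jaw":0.6,"tx":0,"ty":0,"tz":0,"ax":0,"ay":0,"az":0},{"jaw":0.6,"tx":0,"ty":0,"tz":0,"ax":0,"ay":0,"az":0},{"jaw":0.6,"tx":0,"ty":0,"tz":0,"ax":0,"ay":0,"az":0},{"jaw":0.6,"tx":0,"ty":0,"tz":-0.03,"ax":0,"ay":0,"az":0},{"jaw":0.6,"tx":0,"ty":0,"tz":-0.07,"ax":0,"ay":0,"az":0},{"jaw":0.6,"tx":0,"ty":0,"tz":-0.11,"ax":0,"ay":0,"az":0}])

```text
time: 16.5
tool_pos: [0.6049, 0.1455, 0.1781]
ee_rot: [-3.141, -0.001, 1.567]
wrist_force: [-0.5, 0.4, 0.7]
width: 0.0562
```

```bash
python3 - <<'E'
from h import *
o=get_obs();print(o['tool_pos'],o['wrist_force'],o['joint_positions'].round(3))
c,p,d,W=look("w10",["small_plug_head","thumbscrew"],{"small_plug_head":.111,"thumbscrew":.138})
go([.5155,.173,.16],1.5708+2)
save("w10c",cv2.resize(p[100:340,140:460],(800,600)))
E
```

```text
[0.60490671 0.14554178 0.17812771] [-0.53170368  0.40153644  0.67110323] [1.440e-01 2.510e-01 1.195e+00 1.000e-03 1.697e+00 1.480e-01]
small_plug_head 0.87 [306.9, 217.2, 345.4, 260.6] circ 0.6053 0.1472 0.0158 ell ((605.3311767578125, 146.9559783935547), (29.457656860351562, 30.38446617126465), 11.385904312133789) medz 0.1101 col [130. 133. 134.]
thumbscrew 0.66 [170.3, 192.6, 223.9, 235.6] circ 0.516 0.1742 0.0149 ell ((516.1821899414062, 173.97454833984375), (27.67571258544922, 28.498884201049805), 118.87277221679688) medz 0.1375 col [78. 79. 80.]
t [ 0.0266 -0.0925  0.0216] a [ 0.0087  0.0078 -2.0034] rows 13.4
```

View pics/w10c.png

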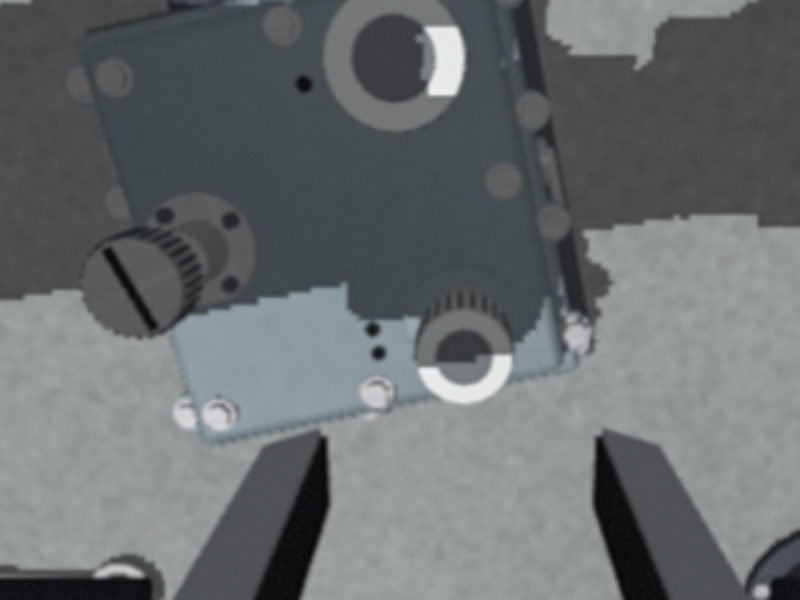

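Emit:
step_arm(steps=[{"jaw":0.6,"tx":0.01,"ty":-0.03,"tz":0,"ax":0,"ay":0,"az":-0.15},{"jaw":0.6,"tx":0.02,"ty":-0.06,"tz":0,"ax":0,"ay":0,"az":-0.3},{"jaw":0.6,"tx":0.0275,"ty":-0.0894,"tz":0,"ax":0,"ay":0,"az":-0.45},{"jaw":0.6,"tx":0.0275,"ty":-0.0894,"tz":0,"ax":0,"ay":0,"az":-0.6},{"jaw":0.6,"tx":0.0275,"ty":-0.0894,"tz":0,"ax":0,"ay":0,"az":-0.75},{"jaw":0.6,"tx":0.0275,"ty":-0.0894,"tz":0,"ax":0,"ay":0,"az":-0.9},{"jaw":0.6,"tx":0.0275,"ty":-0.0894,"tz":0,"ax":0,"ay":0,"az":-1.05},{"jaw":0.6,"tx":0.0275,"ty":-0.0894,"tz":0,"ax":0,"ay":0,"az":-1.2}])

```text
time: 17.45
tool_pos: [0.5173, 0.1735, 0.179]
ee_rot: [3.138, 0.004, 2.773]
wrist_force: [-0.1, -0.4, 0.7]
width: 0.0564
```

Emit:
step_arm(steps=[{"jaw":0.6,"tx":0,"ty":0,"tz":0,"ax":0,"ay":0,"az":-0.15},{"jaw":0.6,"tx":0,"ty":0,"tz":0,"ax":0,"ay":0,"az":-0.3},{"jaw":0.6,"tx":0,"ty":0,"tz":0,"ax":0,"ay":0,"az":-0.35},{"jaw":0.6,"tx":0,"ty":0,"tz":0,"ax":0,"ay":0,"az":-0.35}])

```text
time: 17.85
tool_pos: [0.5163, 0.1732, 0.1765]
ee_rot: [3.141, 0.001, 3.123]
wrist_force: [-0.2, -0.4, -0.2]
width: 0.0564
```

```bash
python3 - <<'E'
from h import *
o=get_obs();print(o['tool_pos'],o['ee_rot'],o['joint_positions'].round(3))
c,p,d,W=look("w11",["thumbscrew"],{"thumbscrew":.138})
go([.5156,.1733,.1005],3.117)
E
```

```text
[0.51627868 0.17318101 0.1764582 ] [3.14111893e+00 1.33037788e-03 3.12322435e+00] [ 0.219  0.076  1.399  0.     1.666 -1.333]
thumbscrew 0.74 [301.0, 229.8, 343.9, 271.9] circ 0.5134 0.1733 0.0148 ell ((513.5072021484375, 173.18438720703125), (27.335689544677734, 28.193140029907227), 82.9445571899414) medz 0.1375 col [73. 73. 75.]
t [ 0.0012 -0.0001  0.0768] a [0.0009 0.0026 0.0051] rows 1.5
```

Emit:
step_arm(steps=[{"jaw":0.6,"tx":0.0013,"ty":0,"tz":0.03,"ax":0,"ay":0,"az":0},{"jaw":0.6,"tx":0.0013,"ty":0,"tz":0.06,"ax":0,"ay":0,"az":0},{"jaw":0.6,"tx":0.0013,"ty":0,"tz":0.075,"ax":0,"ay":0,"az":0},{"jaw":0.6,"tx":0.0013,"ty":0,"tz":0.075,"ax":0,"ay":0,"az":0},{"jaw":0.6,"tx":0.0013,"ty":0,"tz":0.075,"ax":0,"ay":0,"az":0}])

```text
time: 18.45
tool_pos: [0.5158, 0.1734, 0.1028]
ee_rot: [3.141, 0.003, 3.122]
wrist_force: [-0.0, -0.0, 0.2]
width: 0.0563
```

```bash
python3 - <<'E'
from h import *
o=get_obs();print(o['tool_pos'],o['ee_rot'],o['wrist_force'])
go([.515,.1732,.101],3.117)
E
```

```text
[0.51582164 0.17341059 0.10279035] [3.14067227e+00 3.04250826e-03 3.12175082e+00] [-0.00687696 -0.02309684  0.24576289]
t [ 0.0008 -0.0002  0.0018] a [0.0009 0.003  0.0048] rows 0.0
```

Emit:
step_arm(steps=[{"jaw":0.6,"tx":0.0006,"ty":0,"tz":0.0018,"ax":0,"ay":0.003,"az":0},{"jaw":0,"tx":0.0006,"ty":0,"tz":0.0018,"ax":0,"ay":0.003,"az":0},{"jaw":0,"tx":0.0006,"ty":0,"tz":0.0018,"ax":0,"ay":0.003,"az":0},{"jaw":0,"tx":0.0006,"ty":0,"tz":0.0018,"ax":0,"ay":0.003,"az":0},{"jaw":0,"tx":0.0006,"ty":0,"tz":0.0018,"ax":0,"ay":0.003,"az":0},{"jaw":0,"tx":0.0006,"ty":0,"tz":0.0018,"ax":0,"ay":0.003,"az":0},{"jaw":0,"tx":0.0006,"ty":0,"tz":0.0018,"ax":0,"ay":0.003,"az":0},{"jaw":0,"tx":0.0006,"ty":0,"tz":0.0018,"ax":0,"ay":0.003,"az":0}])

```text
time: 19.25
tool_pos: [0.5154, 0.1728, 0.1013]
ee_rot: [-3.141, 0.0, 3.121]
wrist_force: [-0.5, -3.8, 2.3]
width: 0.0276
```

```bash
python3 - <<'E'
from h import *
o=get_obs();print(o['tool_pos'],o['ee_rot'],o['wrist_force'],o['wrist_torque'],o['width'],o['joint_positions'])
E
```

```text
[0.515384   0.17278375 0.10130372] [-3.14132641e+00  4.59668566e-04  3.12145486e+00] [-0.46629391 -3.82003639  2.28708987] [-0.62558706  0.05265481 -0.04494444] 0.02764182456126572 [ 2.19415243e-01  1.03753136e-01  1.51824360e+00 -3.68190571e-04
  1.51921255e+00 -1.33122432e+00]
```

Emit:
step_arm(steps=[{"jaw":0,"tx":0,"ty":0,"tz":0,"ax":0,"ay":0,"az":0.12},{"jaw":0,"tx":0,"ty":0,"tz":0,"ax":0,"ay":0,"az":0.24},{"jaw":0,"tx":0,"ty":0,"tz":0.0001,"ax":0,"ay":0,"az":0.36},{"jaw":0,"tx":0,"ty":0,"tz":0.0001,"ax":0,"ay":0,"az":0.48},{"jaw":0,"tx":0,"ty":0,"tz":0.0002,"ax":0,"ay":0,"az":0.6},{"jaw":0,"tx":0,"ty":0,"tz":0.0002,"ax":0,"ay":0,"az":0.72},{"jaw":0,"tx":0,"ty":0,"tz":0.0003,"ax":0,"ay":0,"az":0.84},{"jaw":0,"tx":0,"ty":0,"tz":0.0003,"ax":0,"ay":0,"az":0.96}])

```text
time: 20.05
tool_pos: [0.5155, 0.1729, 0.1011]
ee_rot: [3.141, 0.0, 2.157]
wrist_force: [-0.1, -1.0, 0.4]
width: 0.0273
```

```bash
python3 - <<'E'
from h import *
o=get_obs();print(o['tool_pos'],o['ee_rot'],o['wrist_force'],o['wrist_torque'],o['width'],o['joint_positions'][5],o['joint_torque'][5])
E
```

```text
[0.51553563 0.17294337 0.10107415] [3.14081048e+00 3.29052128e-04 2.15665160e+00] [-0.09085808 -0.96978306  0.39375191] [-0.38465916  0.07338167  0.02890648] 0.0273316356472348 -0.36644591662847875 -0.9265190362930298
```

Emit:
step_arm(steps=[{"jaw":0,"tx":0,"ty":0,"tz":0,"ax":0,"ay":0,"az":0.12},{"jaw":0,"tx":0,"ty":0,"tz":0,"ax":0,"ay":0,"az":0.24},{"jaw":0,"tx":0,"ty":0,"tz":0.0001,"ax":0,"ay":0,"az":0.36},{"jaw":0,"tx":0,"ty":0,"tz":0.0001,"ax":0,"ay":0,"az":0.48},{"jaw":0,"tx":0,"ty":0,"tz":0.0002,"ax":0,"ay":0,"az":0.6},{"jaw":0,"tx":0,"ty":0,"tz":0.0002,"ax":0,"ay":0,"az":0.7},{"jaw":0,"tx":0,"ty":0,"tz":0.0002,"ax":0,"ay":0,"az":0.78}])

```text
time: 20.75
tool_pos: [0.5157, 0.173, 0.1009]
ee_rot: [3.14, -0.001, 1.373]
wrist_force: [0.1, -2.5, 1.1]
width: 0.0272
```

```bash
python3 - <<'E'
from h import *
o=get_obs();print(o['tool_pos'],o['ee_rot'],o['wrist_force'],o['wrist_torque'],o['width'],o['joint_positions'][5],o['joint_torque'][5])
E
```

```text
[0.51571369 0.17298883 0.10085864] [ 3.14046359e+00 -5.21706500e-04  1.37313169e+00] [ 0.08888295 -2.51654159  1.13031676] [-0.4908188   0.05396595  0.03061061] 0.027217513138624916 0.41705034467379637 -0.5230018123984337
```

Emit:
step_arm(steps=[{"jaw":0,"tx":0,"ty":0,"tz":0,"ax":0,"ay":0,"az":0.04},{"jaw":0,"tx":0,"ty":0,"tz":0,"ax":0,"ay":0,"az":0.08},{"jaw":0,"tx":0,"ty":0,"tz":0,"ax":0,"ay":0,"az":0.12},{"jaw":0,"tx":0,"ty":0,"tz":0,"ax":0,"ay":0,"az":0.15}])

```text
time: 21.15
tool_pos: [0.516, 0.1737, 0.1009]
ee_rot: [3.14, -0.002, 1.223]
wrist_force: [2.3, 0.6, -1.2]
width: 0.0271
```

```bash
cat > st.py <<'E'
from h import *
o=get_obs();print(o['tool_pos'],o['ee_rot'],o['wrist_force'],o['wrist_torque'],o['width'],o['joint_positions'][5],o['joint_torque'][5])
E
python3 st.py
```

```text
[0.51604176 0.17370169 0.10086565] [ 3.14020759e+00 -2.27160823e-03  1.22309395e+00] [ 2.28124499  0.58380191 -1.16183513] [-0.02495639 -0.1133644   0.43150284] 0.027063245628556817 0.5673905434282371 0.2825351804494858
```

Emit:
step_arm(steps=[{"jaw":0,"tx":0,"ty":0,"tz":0,"ax":0,"ay":0,"az":0.03},{"jaw":0,"tx":0,"ty":0,"tz":0,"ax":0,"ay":0,"az":0.06}])

```text
time: 21.35
tool_pos: [0.5164, 0.1744, 0.1009]
ee_rot: [3.14, -0.004, 1.163]
wrist_force: [2.4, 3.1, -0.0]
width: 0.0274
```

```bash
python3 st.py
```

```text
[0.51640921 0.1744288  0.10085468] [ 3.13998471 -0.00388917  1.16298519] [ 2.35459037  3.06722651 -0.03313846] [ 0.47595364 -0.37942239  0.52041025] 0.027427858822763895 0.6278987608626774 0.34201255068182945
```

Emit:
step_arm(steps=[{"jaw":0,"tx":-0.0015,"ty":0,"tz":0,"ax":0,"ay":0,"az":-0.1},{"jaw":0,"tx":-0.0015,"ty":0,"tz":0,"ax":0,"ay":0,"az":-0.22},{"jaw":0,"tx":-0.0015,"ty":0,"tz":-0.0001,"ax":0,"ay":0,"az":-0.34},{"jaw":0,"tx":-0.0015,"ty":0,"tz":-0.0001,"ax":0,"ay":0,"az":-0.46},{"jaw":0,"tx":-0.0015,"ty":0,"tz":-0.0002,"ax":0,"ay":0,"az":-0.58},{"jaw":0,"tx":-0.0015,"ty":0,"tz":-0.0002,"ax":0,"ay":0,"az":-0.7},{"jaw":0,"tx":-0.0015,"ty":0,"tz":-0.0003,"ax":0,"ay":0,"az":-0.82},{"jaw":0,"tx":-0.0015,"ty":0,"tz":-0.0003,"ax":0,"ay":0,"az":-0.94}])

```text
time: 22.15
tool_pos: [0.5147, 0.1745, 0.1011]
ee_rot: [3.138, -0.005, 2.108]
wrist_force: [-2.1, 0.5, 1.4]
width: 0.0274
```

Emit:
step_arm(steps=[{"jaw":0,"tx":0,"ty":0,"tz":0,"ax":0,"ay":0,"az":-0.12},{"jaw":0,"tx":0,"ty":0,"tz":0,"ax":0,"ay":0,"az":-0.24},{"jaw":0,"tx":0,"ty":0,"tz":-0.0001,"ax":0,"ay":0,"az":-0.36},{"jaw":0,"tx":0,"ty":0,"tz":-0.0001,"ax":0,"ay":0,"az":-0.48},{"jaw":0,"tx":0,"ty":0,"tz":-0.0002,"ax":0,"ay":0,"az":-0.6},{"jaw":0,"tx":0,"ty":0,"tz":-0.0002,"ax":0,"ay":0,"az":-0.64},{"jaw":0,"tx":0,"ty":0,"tz":-0.0002,"ax":0,"ay":0,"az":-0.64},{"jaw":0,"tx":0,"ty":0,"tz":-0.0002,"ax":0,"ay":0,"az":-0.64}])

```text
time: 22.95
tool_pos: [0.5138, 0.1737, 0.1012]
ee_rot: [3.139, -0.003, 2.746]
wrist_force: [-3.5, -4.4, 3.4]
width: 0.0271
```

```bash
python3 st.py; python3 - <<'E'
from h import *
c,p,d,W=look("w12",["large_plug_head","small_plug_head"],{"large_plug_head":.111,"small_plug_head":.111})
q=project(c,[.5155,.173,.138])[0].astype(int);print(q)
a=cv2.resize(p[q[1]-60:q[1]+60,q[0]-80:q[0]+80],(800,600));save("w12c",a)
ax=project(c,[[.5155,.173,.138],[.5155+.02*np.cos(.2148),.173+.02*np.sin(.2148),.138]]);print("unit x dir in image px",ax[1]-ax[0])
p,d=snapshot("top");c=camera_model("top")
for n in("spanner","bearing_carrier","spray_bottle"):
    for s in silhouettes("top",n)[:1]: print(n,s["rect"])
E
```

```text
[0.51380195 0.17368454 0.1012007 ] [ 3.13852958e+00 -2.91788141e-03  2.74623253e+00] [-3.52551361 -4.43603826  3.4184359 ] [-0.87168268  0.62924722  0.04339315] 0.02713143921021019 -0.9571005889758455 0.032169646583497524
large_plug_head 0.83 [422.9, 299.2, 498.6, 350.9] circ 0.5783 0.2356 0.0198 ell ((573.5925903320312, 238.8021697998047), (18.1932373046875, 35.71080780029297), 138.72994995117188) medz 0.1099 col [95. 98. 97.]
small_plug_head 0.8 [315.0, 411.0, 363.4, 440.6] circ 0.603 0.1465 0.0162 ell ((605.286865234375, 145.5746612548828), (25.509675979614258, 31.632593154907227), 154.90492248535156) medz 0.1102 col [156. 161. 162.]
[324 306]
unit x dir in image px [22.73281679 29.80189017]
spanner [350.0, 307.2, 367.8, 391.9]
spray_bottle [130.8, 298.7, 184.3, 349.1]
```

View pics/w12c.png

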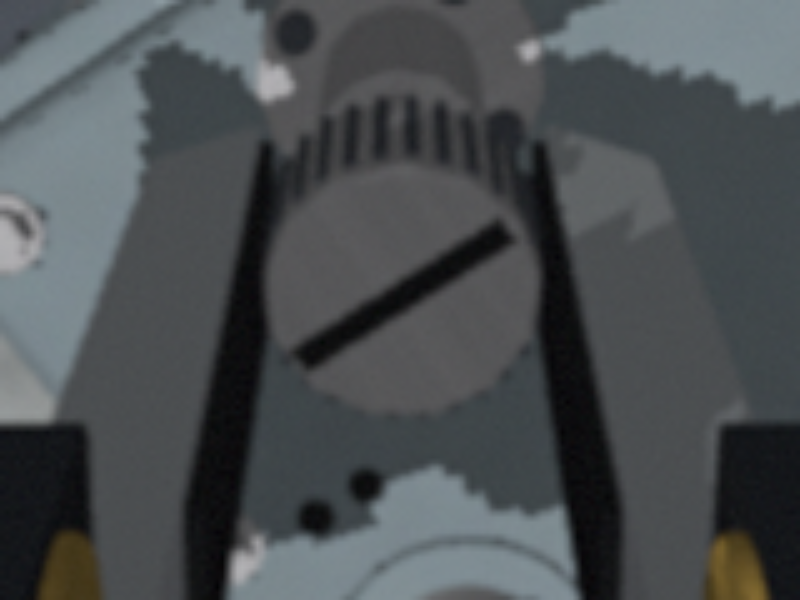

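```bash
python3 - <<'E'
from h import *
c=camera_model("wrist")
w=on_plane(c,[[324-80+300/5,306-60+360/5],[324-80+510/5,306-60+230/5]],.138)
v=w[1]-w[0];print(w,np.hypot(*v[:2]),np.degrees(np.arctan2(v[1],v[0])-.2148))
E
```

```text
[[0.5175232  0.1611948  0.138     ]
 [0.51263824 0.18560797 0.138     ]] 0.024897106433320427 89.00805928224405
```

```bash
python3 st.py; python3 -c "
from bench import *
print(close_job())"
```

```text
[0.5138119  0.17365929 0.10123237] [ 3.13855915e+00 -2.84726675e-03  2.74624171e+00] [-3.37167386 -3.74549933  3.74000665] [-0.94182233  0.61902269  0.0729415 ] 0.026929684555239974 -0.9571114146114028 0.032121167751029134
the job is handed in; nothing more can be done
None
```

I finished all the steps and handed the job in at about 23 s with no verdict reported. The large plug is in the inlet port and the small plug is in the outlet port. The thumbscrew was turned clockwise to its stop and backed off a quarter turn, and the jaws still grip its head.

- **Plugs:** both head tops measured about 110 mm above the bench, against 111 mm when fully home. After release, each plug's centre was within about 1 mm of its port's centre. A last partial view through the jaws gave the same heights; its centres were not usable.
- **Thumbscrew:** the wrist moment jumped from 0.03 to 0.43–0.52 N m after about 1.88 rad of clockwise turning, which matches the starting angle I read from the slot. After backing off 1.58 rad, the slot lies at 89° to the unit's x axis. The jaws read 27 mm on the 28 mm head.
- **First grasp failed:** the fingers closed above the large plug without touching it. The cameras showed the real fingertips about 28 mm shorter than stated, roughly 20 mm behind the TCP instead of 8 mm ahead, so I used the measured length from then on.
- **Camera disagreement:** the thumbscrew's position differed by about 2.5 mm between two wrist views, so I used the position from the unit's geometry. This leaves a small sideways load of about 5 N on the grip.
- **Bystanders:** the spanner and spray bottle are where they were in the top picture. The detector did not find the bearing carrier in that last picture, so it is unchecked, though the arm never went near it.

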